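Lid the top closet tray and clip it down corner to opposite corner

TASK

Put the loose white lid onto the top tray of the stack so that it sits fully home, flat and square in the recessed rim, its notched corner at the filled corner of the recess, with all four clips still open. Then snap the four clips fully down over the lid one at a time in opposite-corner order: any clip first, next the one diagonally across from it, then the other two. Leave the scrubber, the dish, the pump bottle and the lint roller where they are.

Things in the scene. Friction and masses are not known exactly. Their poses are not given: they have to be found in the camera images.
- tray: Stack of three translucent blue trays, fixed; 162 x 112 mm (x, y), rim top 130 mm above the shelf. Origin under its centre at shelf height. The top rim is recessed to a pocket 154 x 104 mm, 8 mm deep, with a ledge all round for the lid; its +x +y corner is filled in by a 20 x 20 mm block. Two clips on each long side at x = +-45 mm, hinge axes along x at y = +-83 mm, 133 mm up.
- tray_pocket (a point): Centre of the pocket at ledge height (122 mm above the shelf), axes as the tray's. With the lid fully home, lid_grip lies 30 mm straight above this point and its x axis points along this x axis.
- lid_grip (a point): Point over the centre of the white lid, 30 mm above its underside. Lid: plate 150 x 100 x 8 mm (x, y, z), 0.14 to 0.22 kg, flat on the shelf; its +x +y corner has a 20 x 20 mm notch that takes the pocket's filled corner. Upright grip in its middle: 14 mm thick (x), 60 mm long (y), from 8 to 42 mm above the underside. 2 mm play all round in the pocket.
- scrubber: Bystander: green hard scrubber block 90 x 56 x 27 mm, origin at the centre of its underside.
- dish: Bystander: white ceramic dish 84 mm across, 28 mm high, origin at the centre of its underside.
- pump: Bystander: closed orange pump bottle, 60 mm across, 164 mm high, origin at the centre of its underside.
- roller: Bystander: chrome lint roller lying along its y axis, 250 mm long, 22 mm high, origin near its middle on the shelf.
- clip0 (a joint): Hinge of the clip at the tray's +x +y corner (the corner whose pocket is filled in), rad: 0 = shut (flat over rim and lid edge), 0.98 = fully open (tilted up 56 degrees, clear of the pocket). Stiff hinge (0.03 N m of friction, no spring): it stays where it is left; about 1 to 4 N to press. Opposite corner: clip2.
- clip0_press (a point): Fixed point: middle of clip0's upper face where it lies when shut, 22 mm inwards of its hinge, 135 mm above the shelf. The clip is a flat white tab 16 mm wide (x), 42 mm long, 4 mm thick; open, its tip is 24 mm inwards of the hinge, about 168 mm above the shelf. Closed fingertips coming straight down on this point push it shut; its plastic is slick.
- clip1 (a joint): Hinge of the clip at the tray's -x +y corner, rad: 0 = shut (flat over rim and lid edge), 0.98 = fully open (tilted up 56 degrees, clear of the pocket). Stiff hinge (0.03 N m of friction, no spring): it stays where it is left; about 1 to 4 N to press. Opposite corner: clip3.
- clip1_press (a point): Fixed point: middle of clip1's upper face where it lies when shut, 22 mm inwards of its hinge, 135 mm above the shelf. The clip is a flat white tab 16 mm wide (x), 42 mm long, 4 mm thick; open, its tip is 24 mm inwards of the hinge, about 168 mm above the shelf. Closed fingertips coming straight down on this point push it shut; its plastic is slick.
- clip2 (a joint): Hinge of the clip at the tray's -x -y corner, rad: 0 = shut (flat over rim and lid edge), 0.98 = fully open (tilted up 56 degrees, clear of the pocket). Stiff hinge (0.03 N m of friction, no spring): it stays where it is left; about 1 to 4 N to press. Opposite corner: clip0.
- clip2_press (a point): Fixed point: middle of clip2's upper face where it lies when shut, 22 mm inwards of its hinge, 135 mm above the shelf. The clip is a flat white tab 16 mm wide (x), 42 mm long, 4 mm thick; open, its tip is 24 mm inwards of the hinge, about 168 mm above the shelf. Closed fingertips coming straight down on this point push it shut; its plastic is slick.
- clip3 (a joint): Hinge of the clip at the tray's +x -y corner, rad: 0 = shut (flat over rim and lid edge), 0.98 = fully open (tilted up 56 degrees, clear of the pocket). Stiff hinge (0.03 N m of friction, no spring): it stays where it is left; about 1 to 4 N to press. Opposite corner: clip1.
- clip3_press (a point): Fixed point: middle of clip3's upper face where it lies when shut, 22 mm inwards of its hinge, 135 mm above the shelf. The clip is a flat white tab 16 mm wide (x), 42 mm long, 4 mm thick; open, its tip is 24 mm inwards of the hinge, about 168 mm above the shelf. Closed fingertips coming straight down on this point push it shut; its plastic is slick.

How it is judged:
By the outcome, as a careful person would: the job done as asked, in the order asked, and still so for the second after the job is handed in, with the robot touching nothing.
It also fails if it takes over 59 s, if anything falls off the work surface, if the arm or the gripper's body presses on something with over 40 N, if the wrist force passes 120 N, or if a joint passes its speed limit or range.

ROBOT

A 6-joint arm with a two-finger parallel gripper is mounted at the origin on the work surface. World frame = base frame: x ahead of the robot, y to its left, z up, the work surface at z = 0. Lengths are in mm, angles in rad, forces in N, time in s.
With the tool pointing down it reaches from about 275 to 825 mm from the base axis. Payload 4.9 kg.
Tool frame: the origin (TCP) lies midway between the tips of the shut fingers; the grasp point (between the pads) lies pinch_z behind it (pinch_z is the distance from the TCP to the grasp point, in mm); z points along the fingers, y is the direction in which the jaws open and shut (so a half turn about z gives the same grasp; the last joint's range is limited). The gripper opens to 85 mm and grips with 20 to 120 N. Pads are 22 mm wide; open, the fingers measure 114 mm over their backs; the gripper's body (76 mm by 85 mm) begins 54 mm behind the grasp point. The pads swing forward as they close: fully open they stand 13 mm farther back than shut.
Start: joints at [-1.338, 0.326, -0.193, 1.052, 0, 1.437], TCP at [197.259, -513.427, 231.281] pointing down, gripper open.
Joint ranges: [-2.65, 2.65], [-0.97, 1.79], [-1.3, 1.35], [-1.93, 2.1], [-1.47, 1.37], [-3.14, 3.14]. Speed limits (rad/s): [2.57, 2.57, 3.14, 3.14, 3.14, 3.14].

INTERFACE

Orientations are given as a 3x3 rotation matrix whose columns are the frame's x, y, z axes.
In Python, from station import move_ptp, servo_line, move_j, grip, hold, solve_ik, capture, IKError, finish_job, get_time, get_joint_positions, get_joint_vel, get_joint_torque, get_eef_pos, get_orientation, get_ft_force, get_wrist_torque, get_grip_width, pinch_z gives the robot as it stands. The module is installed in compiled form; this text tells all that it offers. Calls block until the motion is done:
- move_ptp(position, orientation): joint-space move of the TCP to a pose.
- servo_line(position, feed=150, rot=None, contact_N=None): straight line of the TCP; rot=None keeps the orientation; feed is the mean speed in mm/s. With contact_N (N) it stops when the force on the tool has changed by that much, and returns True; else False.
- move_j(angles): joint-space move.
- grip(opening, grip_force=None): opening from 0.0 (shut) to 1.0 (fully open); grip_force is the grip in N (None keeps the last); returns when the fingers have stopped.
- hold(seconds).
- solve_ik(position, orientation): joint angles nearest the present ones, or None.
- capture(name): name is "scene" or "top" or "wrist"; returns a dict with "img" (420x560x3 uint8, red, green, blue), "fx", "fy", "cx", "cy" (pixels), "dist_coeffs" ([k1, k2, p1, p2, k3] as OpenCV has them; the pictures are not rectified), "R" (3x3) and "t" (3): a world point X has camera coordinates R X + t; the wrist camera has in their place "T_tool_cam" (4x4, takes a point from camera to tool coordinates, whose origin is the TCP and whose axes are the flange's). Camera axes: x right, y down, z forward; pixel columns grow to the right and rows downward; lengths in mm; the calibration is good to about 2 mm. A picture is of the moment at which its call begins: read the wrist's pose just before it. There is no depth.
A pose or a line that the arm cannot do raises IKError and nothing moves.
- finish_job(): hands the job in, once; it reports no verdict.
Readings, each from a call of its own:
- get_time(): time.
- get_joint_positions(): joint angles.
- get_joint_vel(): joint speeds.
- get_joint_torque(): joint torques, N m.
- get_eef_pos(): TCP position.
- get_orientation(): TCP orientation.
- get_ft_force(): force on the tool from outside, world axes, zero at the start.
- get_wrist_torque(): the same for the moment, N m.
- get_grip_width(): opening from 0.0 (shut) to 1.0 (fully open).
Only numpy, scipy, OpenCV 4.12 (cv2) and the standard library are available. Lean on these libraries where they do the work, as an engineer would, in place of code of your own. Each camera call takes 0.05 s, during which the arm holds its last target.

## Working session

There is one attempt and no reset: what is moved stays moved. The work goes in short steps, each a Python script; the robot and the scene stay as the last script left them, time stands still between calls to the robot, and variables do not carry over. Pictures are saved under pics/ and viewed, and the job is handed in when it is done.

```bash
mkdir -p pics; python3 - <<'E'
from station import *
import cv2,pickle
for n in ["scene","top"]:
    c=capture(n); cv2.imwrite(f"pics/{n}0.png",c["img"][:,:,::-1]); pickle.dump(c,open(f"{n}0.pkl","wb"))
    print(n,c["fx"],c["cx"],c["cy"],c["dist_coeffs"],c["R"],c["t"])
print(pinch_z if not callable(pinch_z) else pinch_z(),get_time(),get_eef_pos(),get_orientation(),get_grip_width())
E
```

```text
scene 426.61840269038925 273.94494512912803 206.24324022310645 [-0.07807716  0.          0.          0.          0.        ] [[-0.78402557  0.62045205 -0.01852445]
 [ 0.45849451  0.55873694 -0.69108307]
 [-0.41843362 -0.55032016 -0.72253791]] [ 473.76458342 -178.08065377 1229.39937747]
top 410.97643411639945 283.1475774471771 213.3089301120673 [-0.11528267  0.          0.          0.          0.        ] [[ 0.14600602 -0.98927967  0.00282339]
 [-0.964918   -0.14303888 -0.22016613]
 [ 0.21820973  0.02942124 -0.97545831]] [-93.52206278 588.15428733 777.63137844]
18.700000000000003 0.1 [ 197.12149662 -512.89868992  230.58096523] [[ 9.33487759e-01  3.58609051e-01 -3.90083550e-04]
 [ 3.58609221e-01 -9.33486569e-01  1.50043745e-03]
 [ 1.73932697e-04 -1.54052755e-03 -9.99998798e-01]] 1.0052564369754424
```

View pics/scene0.png

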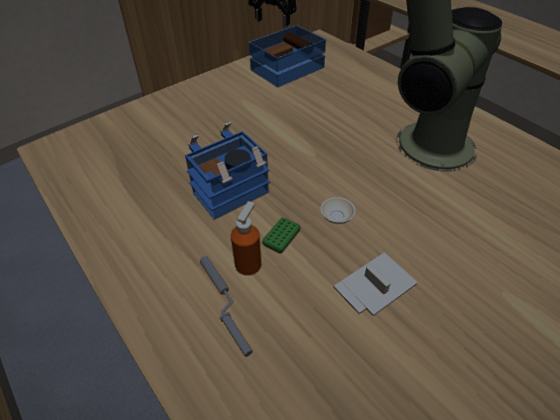

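View pics/top0.png

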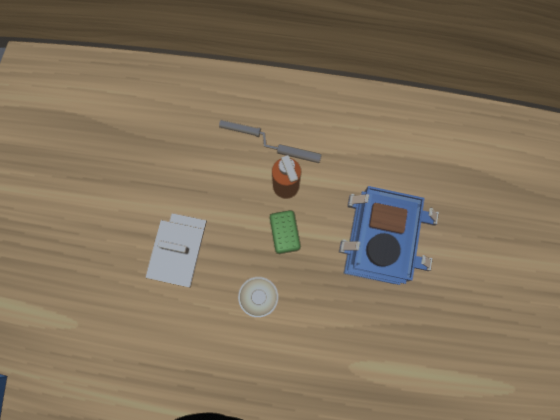

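The top view shows the lid near (177,250), with its notch near (170,220), and the tray stack near (385,235). The pump, scrubber, dish and roller lie between them. I'll enlarge both.

```bash
python3 - <<'E'
import cv2
t=cv2.imread("pics/top0.png"); s=cv2.imread("pics/scene0.png")
def crop(i,x,y,w,h,k,n):
    cv2.imwrite(n,cv2.resize(i[y:y+h,x:x+w],None,fx=k,fy=k,interpolation=cv2.INTER_CUBIC))
crop(t,135,200,80,100,6,"pics/lid_top.png")
crop(t,335,175,110,120,5,"pics/tray_top.png")
crop(s,325,245,100,75,8,"pics/lid_sc.png")
crop(s,175,115,110,100,6,"pics/tray_sc.png")
E
```

```text
(no output)
```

View pics/lid_top.png

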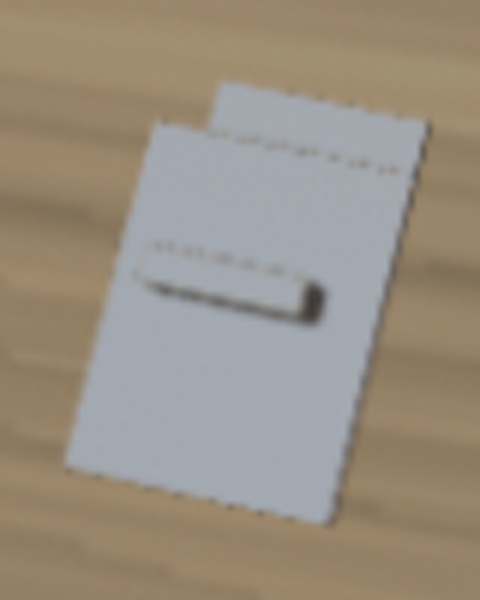

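View pics/tray_top.png

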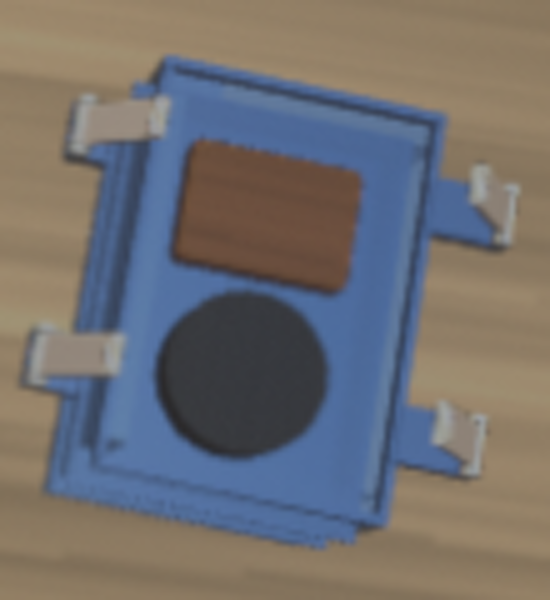

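View pics/lid_sc.png

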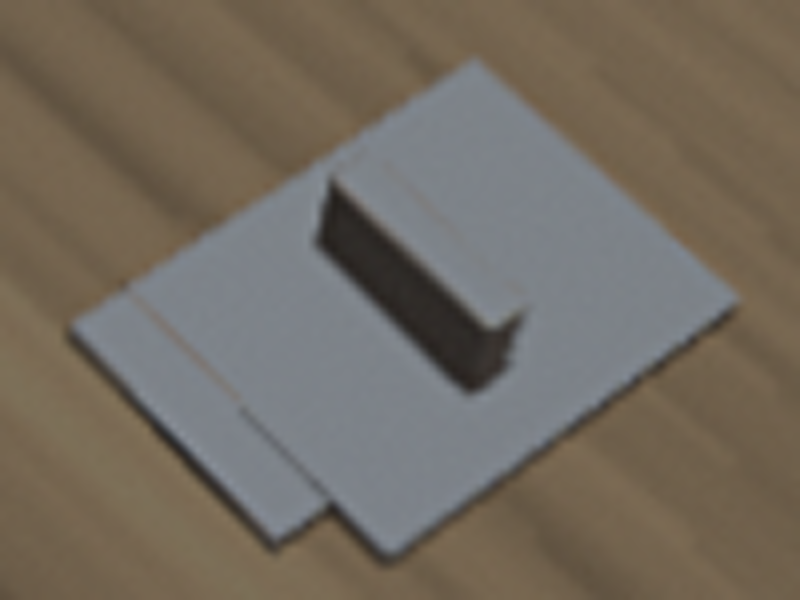

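View pics/tray_sc.png

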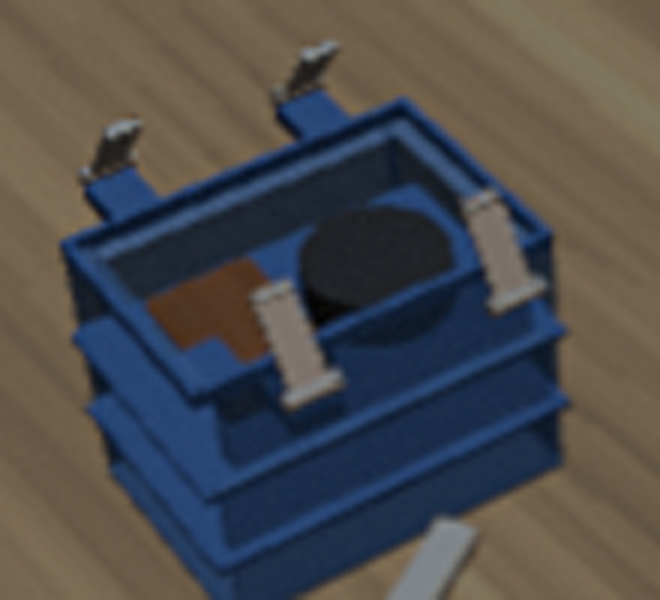

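```bash
cat > cal.py <<'E'
import numpy as np,cv2,pickle
from scipy.optimize import least_squares
C={n:pickle.load(open(f"{n}0.pkl","rb")) for n in("scene","top")}
def proj(c,P,R=None,t=None):
    R=c["R"] if R is None else R; t=c["t"] if t is None else t
    K=np.array([[c["fx"],0,c["cx"]],[0,c["fy"],c["cy"]],[0,0,1.]])
    return cv2.projectPoints(np.asarray(P,float).reshape(-1,3),cv2.Rodrigues(np.array(R))[0],np.array(t,float),K,np.array(c["dist_coeffs"]))[0][:,0]
def place(p,L):
    L=np.atleast_2d(L).astype(float); c,s=np.cos(p[2]),np.sin(p[2])
    return np.c_[p[0]+c*L[:,0]-s*L[:,1],p[1]+s*L[:,0]+c*L[:,1],L[:,2]]
def fit(obs,p0):
    f=lambda p:np.concatenate([(proj(C[n],place(p,L))-px).ravel() for n,L,px in obs])
    r=least_squares(f,p0,loss="soft_l1"); return r.x,f(r.x).reshape(-1,2)
E
python3 - <<'E'
from cal import *
for n in C: print(n,-np.array(C[n]["R"]).T@C[n]["t"])
Lt=np.array([(75,-50),(-75,-50),(-75,50),(55,50),(75,30),(55,30)]);Lt=np.c_[Lt,np.full(6,8)]
pt=np.array([(430,122),(333,522),(66,466),(155,122),(220,83),(208,132)])/6+[135,200]-0.4
Ls=np.array([(75,-50),(75,30),(55,30),(55,50),(-75,50),(-75,-50)]);Ls=np.c_[Ls,np.full(6,8)]
ps=np.array([(70,326),(275,540),(328,500),(392,553),(738,298),(475,58)])/8+[325,245]-0.4
for o in([("top",Lt,pt)],[("scene",Ls,ps)],[("top",Lt,pt),("scene",Ls,ps)]):
    p,r=fit(o,[500,200,0]);print("lid",p.round(4),r.round(1).tolist())
Ls=np.array([(81,-56),(-81,-56),(-81,56),(81,56)]);Ls=np.c_[Ls,np.full(4,130)]
ps=np.array([(65,243),(402,98),(550,235),(205,395)])/6+[175,115]-.4
p,r=fit([("scene",Ls,ps)],[500,-200,0]);print("tray",p.round(4),r.round(1).tolist())
pj=(proj(C["top"],place(p,Ls))+.4-[335,175])*5;print(pj.round())
i=cv2.imread("pics/tray_top.png")
for q in pj: cv2.circle(i,tuple(int(v) for v in q),4,(0,0,255),1)
cv2.imwrite("pics/tray_top_ov.png",i)
E
```

```text
scene [967.51457751 482.1152945  773.995358  ]
top [411.48871338 -31.26942383 888.30268747]
lid [ 4.968930e+02  2.138995e+02 -4.860000e-02] [[-0.1, -0.2], [0.0, 0.7], [-0.0, 0.4], [0.1, -0.2], [0.1, -0.6], [-0.1, -0.1]]
lid [ 4.981761e+02  2.128789e+02 -5.520000e-02] [[-0.2, -0.3], [-0.0, 0.1], [0.6, -0.1], [-0.5, 0.3], [0.4, -0.1], [-0.2, -0.1]]
lid [ 4.975066e+02  2.133655e+02 -5.190000e-02] [[0.3, -0.4], [0.2, 0.5], [0.2, 0.1], [0.5, -0.5], [0.5, -0.9], [0.2, -0.4], [0.2, -0.2], [0.5, 0.1], [1.1, -0.1], [0.0, 0.3], [0.7, -0.2], [0.0, -0.2]]
tray [ 5.761767e+02 -2.152185e+02 -4.390000e-02] [[-0.5, 0.3], [0.3, -0.4], [1.2, -0.8], [-0.7, 0.5]]
[[450. 109.]
 [399. 523.]
 [104. 468.]
 [168.  55.]]
```

View pics/tray_top_ov.png

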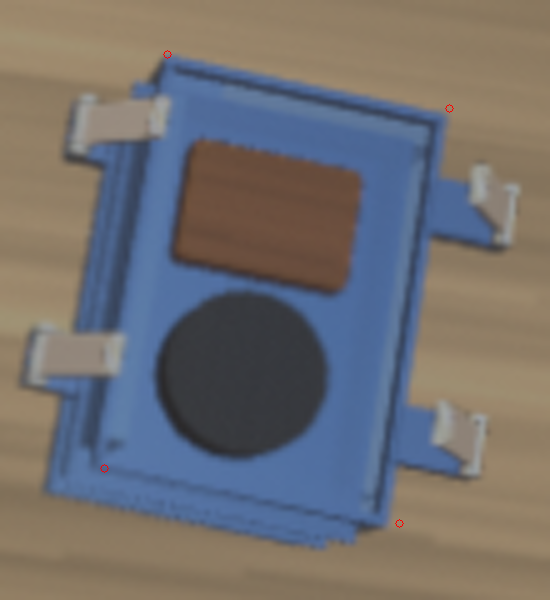

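```bash
python3 - <<'E'
from station import *
from cal import *
L=np.array([(81,-56),(-81,-56),(-81,56),(81,56)]);L=np.c_[L,np.full(4,130)]
ps=np.array([(65,243),(402,98),(550,235),(205,395)])/6+[175,115]-.4
pt=np.array([(443,115),(385,525),(95,465),(168,58)])/5+[335,175]-.4
p,r=fit([("scene",L,ps),("top",L,pt)],[500,-200,0]);print("tray",p.round(4),r.round(1).tolist())
c=capture("wrist");print(c["T_tool_cam"],c["fx"],c["cx"],c["cy"],c["dist_coeffs"])
for s in(1,-1):
  for pos in([570,-213,340],[497,213,215],[576,-213,147],[540,0,300]):
    y=-0.048; R=np.array([[-s*np.sin(y),s*np.cos(y),0],[s*np.cos(y),s*np.sin(y),0],[0,0,-1.]])
    R[:,0]=np.cross(R[:,1],R[:,2]); q=solve_ik(pos,R);print(s,pos,None if q is None else np.round(q,2))
E
```

```text
tray [ 5.755462e+02 -2.131484e+02 -6.020000e-02] [[0.2, 0.2], [1.6, 0.0], [1.9, -0.1], [-0.6, 0.7], [0.9, -0.5], [1.0, 0.2], [0.1, 0.2], [-0.4, -0.8]]
[[-1.44915269e-04 -9.60315589e-01 -2.78915665e-01  7.21790480e+01]
 [ 9.99999956e-01 -2.10883177e-04  2.06510952e-04 -2.56327500e-01]
 [-2.57134308e-04 -2.78915622e-01  9.60315578e-01 -1.41014995e+02]
 [ 0.00000000e+00  0.00000000e+00  0.00000000e+00  1.00000000e+00]] 328.8924382121524 282.61581572029775 212.577543770645 [-0.02534315  0.          0.          0.          0.        ]
1 [570, -213, 340] [-0.48  0.4   0.19  1.36  0.    1.14]
1 [497, 213, 215] [ 0.27  0.32 -0.24  1.01  0.    1.89]
1 [576, -213, 147] [-0.47  0.51 -0.14  0.93  0.    1.14]
1 [540, 0, 300] [-0.14  0.27 -0.09  1.21  0.    1.48]
-1 [570, -213, 340] [-0.48  0.4   0.19  1.36  0.   -2.  ]
-1 [497, 213, 215] [ 0.27  0.32 -0.24  1.01  0.   -1.25]
-1 [576, -213, 147] [-0.47  0.51 -0.14  0.93  0.   -2.  ]
-1 [540, 0, 300] [-0.14  0.27 -0.09  1.21  0.   -1.66]
```

```bash
cat > rob.py <<'E'
from station import *
import numpy as np,cv2,pickle
def Rt(yaw):
    y=np.array([np.cos(yaw),np.sin(yaw),0]);z=np.array([0,0,-1.]);return np.c_[np.cross(y,z),y,z]
def shot(name):
    p,R=np.array(get_eef_pos()),np.array(get_orientation())
    c=capture("wrist");T=np.array(c["T_tool_cam"]);W=np.eye(4);W[:3,:3]=R;W[:3,3]=p
    M=np.linalg.inv(W@T);c["R"]=M[:3,:3];c["t"]=M[:3,3]
    pickle.dump(c,open(name+"0.pkl","wb"));cv2.imwrite(f"pics/{name}.png",c["img"][:,:,::-1]);print(name,p.round(1),get_time())
E
python3 - <<'E'
from rob import *
move_ptp([575.5,-213,280],Rt(-0.055));hold(.2);shot("w_tray")
move_ptp([560,0,300],Rt(-0.052))
move_ptp([497.5,213.3,158],Rt(-0.052));hold(.2);shot("w_lid")
print(get_ft_force())
E
```

```text
w_tray [ 575.  -214.   279.9] 2.1667
w_lid [498.8 212.4 158.8] 4.3167
[0.26067348 0.63764093 0.37248107]
```

View pics/w_tray.png

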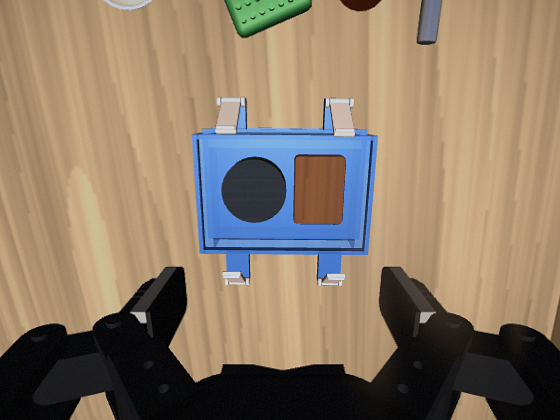

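View pics/w_lid.png

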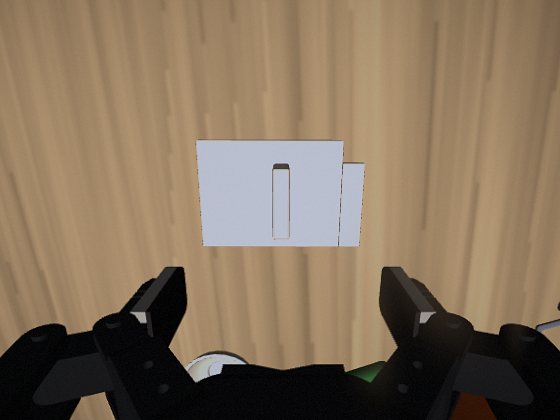

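```bash
python3 - <<'E'
import cv2
t=cv2.imread("pics/w_tray.png"); s=cv2.imread("pics/w_lid.png")
def crop(i,x,y,w,h,k,n):
    cv2.imwrite(n,cv2.resize(i[y:y+h,x:x+w],None,fx=k,fy=k,interpolation=cv2.INTER_CUBIC))
crop(t,180,85,210,120,3.8,"pics/wt1.png");crop(t,180,205,210,90,3.8,"pics/wt2.png")
crop(s,185,130,190,130,4,"pics/wl1.png")
E
```

```text
(no output)
```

View pics/wt1.png

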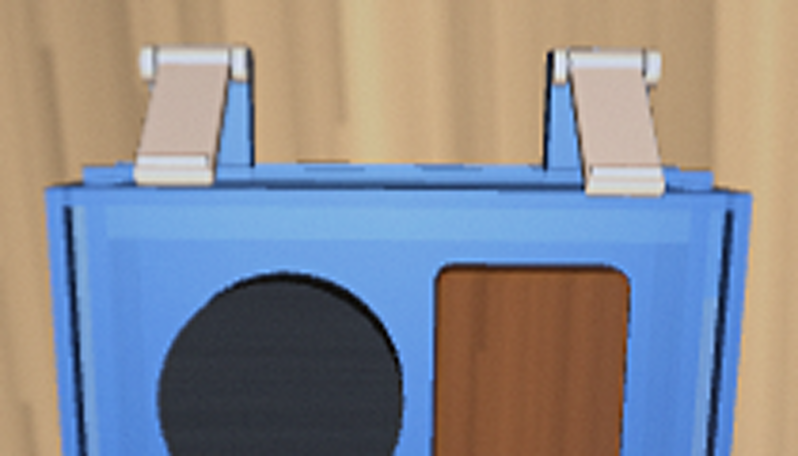

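View pics/wt2.png

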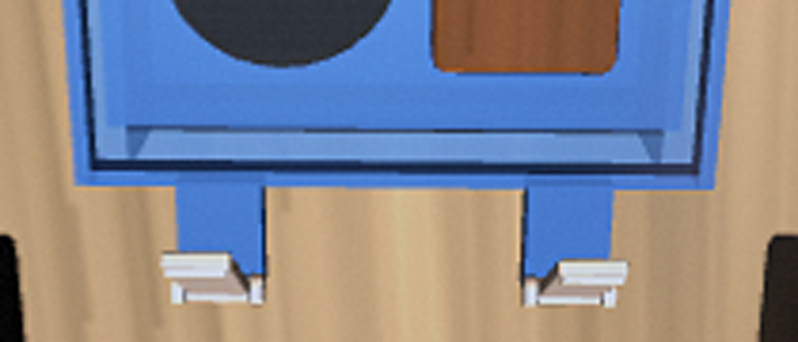

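View pics/wl1.png

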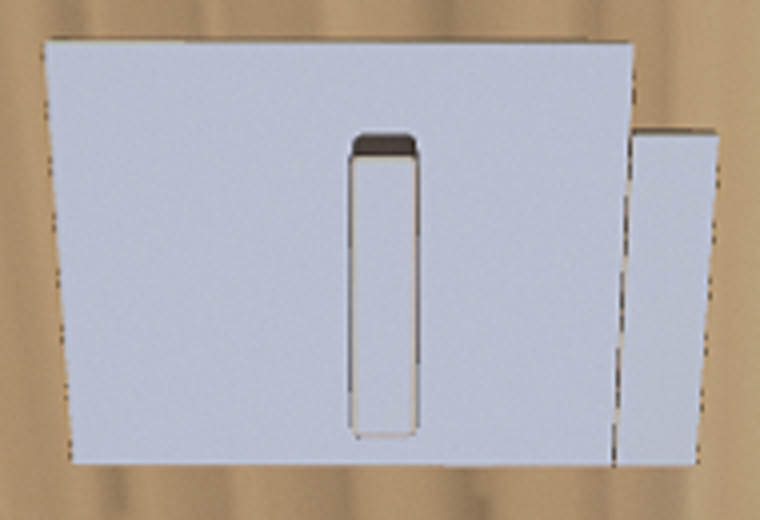

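```bash
cat >> cal.py <<'E'
import glob,os
for f in glob.glob("w_*0.pkl"): C[f[:-5]]=pickle.load(open(f,"rb"))
E
python3 - <<'E'
from cal import *
L=np.array([(-75,50,8),(55,50,8),(75,30,8),(75,-50,8),(-75,-50,8),(-7,30,42),(7,30,42),(7,-30,42),(-7,-30,42)],float)
pl=np.array([(46,43),(633,45),(718,136),(697,465),(72,463),(352,156),(417,156),(415,437),(353,437)])/4+[185,130]-.4
for sl in(slice(0,5),slice(0,9)):
    p,r=fit([("w_lid",L[sl],pl[sl])],[498,213,-.05]);print("lid",p.round(4),r.round(1).tolist())
T=np.array([(-81,56,130),(81,56,130),(81,-56,130),(-81,-56,130)],float)
pt=np.array([(47,187),(751,193),(714,188+456),(76,185+456)])/3.8+[180,85]-.4
p,r=fit([("w_tray",T,pt)],[575,-213,-.05]);print("tray",p.round(4),r.round(1).tolist())
T2=np.array([(-77,-52,130),(77,-52,130)])
# overlay
for nm,off,k,src in(("wt1",(180,85),3.8,"pics/wt1.png"),("wt2",(180,205),3.8,"pics/wt2.png")):
    i=cv2.imread(src)
    def poly(P,col,closed=True):
        q=((proj(C["w_tray"],place(p,P))+.4-off)*k).astype(np.int32);cv2.polylines(i,[q],closed,col,1)
    poly(T,(0,0,255))
    poly([(-77,52,130),(77,52,130),(77,-52,130),(-77,-52,130)],(0,255,255))
    poly([(-77,52,122),(77,52,122),(77,-52,122),(-77,-52,122)],(0,255,0))
    poly([(57,52,130),(57,32,130),(77,32,130)],(255,0,255),False)
    for x in(45,-45):
        for s in(1,-1):
            poly([(x-8,s*83,133),(x+8,s*83,133),(x+8,s*59.5,168),(x-8,s*59.5,168)],(255,255,255))
    cv2.imwrite(src.replace(".png","o.png"),i)
E
```

```text
lid [ 4.984010e+02  2.149495e+02 -5.630000e-02] [[-1.8, -0.4], [0.8, -0.6], [0.9, -0.3], [0.1, 1.3], [-0.7, 1.6]]
lid [ 4.985836e+02  2.153120e+02 -5.750000e-02] [[-1.5, -0.9], [1.1, -1.0], [1.1, -0.6], [0.3, 1.1], [-0.6, 1.2], [-0.9, -0.3], [0.6, -0.2], [0.5, 1.1], [-0.8, 1.0]]
tray [ 5.776008e+02 -2.125934e+02 -6.410000e-02] [[-1.1, -0.2], [1.0, -0.4], [0.6, 0.7], [-0.5, 0.3]]
```

View pics/wt1o.png

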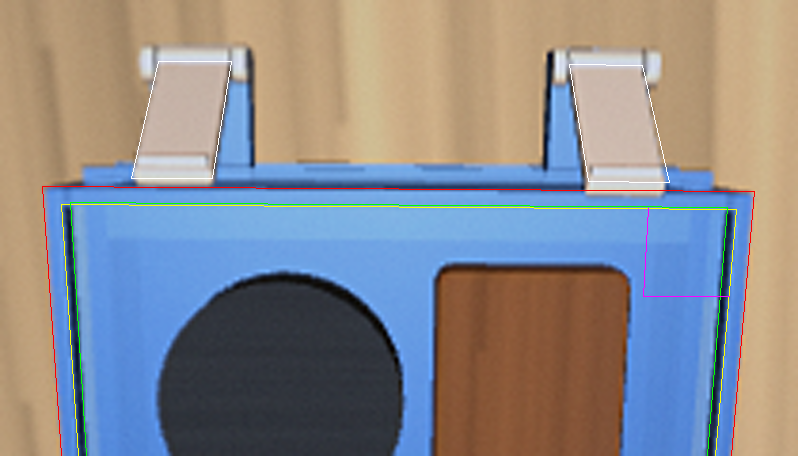

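View pics/wt2o.png

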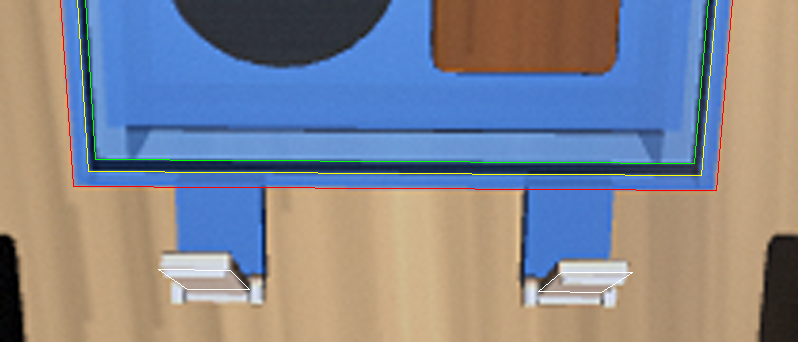

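```bash
python3 - <<'E'
import cv2,numpy as np
def enh(src,x,y,w,h,k):
    i=cv2.imread(src)[y:y+h,x:x+w]
    l=cv2.cvtColor(i,cv2.COLOR_BGR2LAB);l[:,:,0]=cv2.createCLAHE(4,(2,2)).apply(l[:,:,0]);i=cv2.cvtColor(l,cv2.COLOR_LAB2BGR)
    return cv2.resize(i,(390,290),interpolation=cv2.INTER_CUBIC)
a=enh("pics/w_tray.png",335,125,48,36,8);b=enh("pics/w_tray.png",188,125,48,36,8)
c=enh("pics/scene0.png",185,155,60,45,6);d=enh("pics/top0.png",360,180,60,45,6)
cv2.imwrite("pics/blk.png",np.vstack([np.hstack([a,b]),np.hstack([c,d])]))
E
```

```text
(no output)
```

View pics/blk.png

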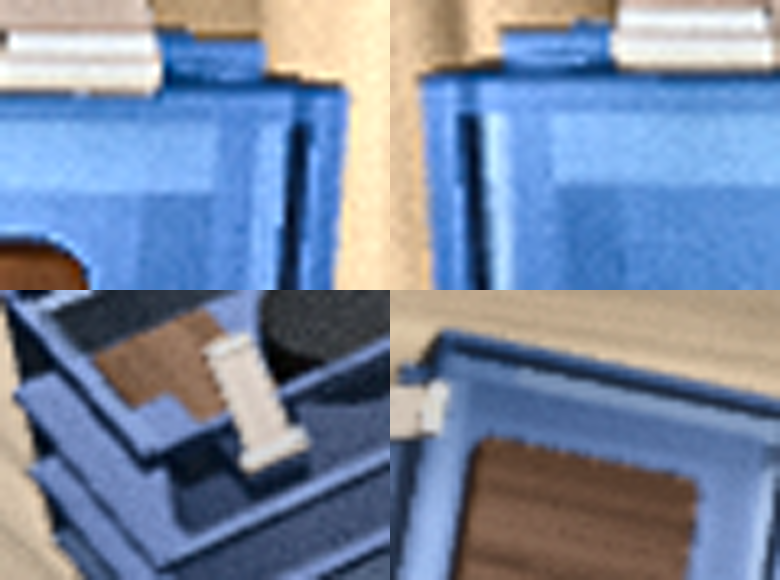

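```bash
python3 - <<'E'
from cal import *
p=np.array([576.2,-215.2,-.0439])
i=cv2.resize(cv2.imread("pics/scene0.png")[120:190,180:280],None,fx=8,fy=8,interpolation=cv2.INTER_CUBIC)
i=cv2.convertScaleAbs(i,alpha=1.6)
j=i.copy()
def poly(P,col,closed=True):
    q=((proj(C["scene"],place(p,P))+.4-[180,120])*8).astype(np.int32);cv2.polylines(j,[q],closed,col,1)
for z,c in((130,(0,255,255)),(122,(0,255,0))):
    poly([(-77,52,z),(77,52,z),(77,-52,z),(-77,-52,z)],c)
    poly([(57,52,z),(57,32,z),(77,32,z)],(255,0,255),False)
cv2.imwrite("pics/sb.png",i);cv2.imwrite("pics/sbo.png",j)
E
```

```text
(no output)
```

View pics/sb.png

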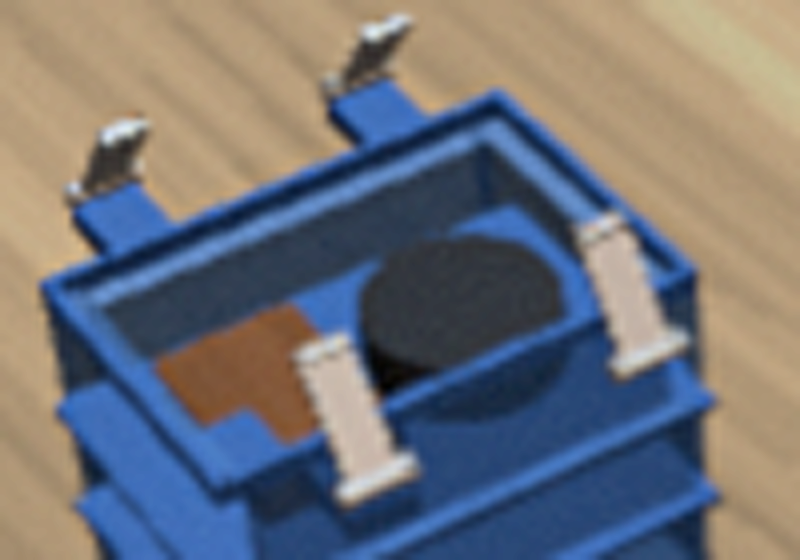

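View pics/sbo.png

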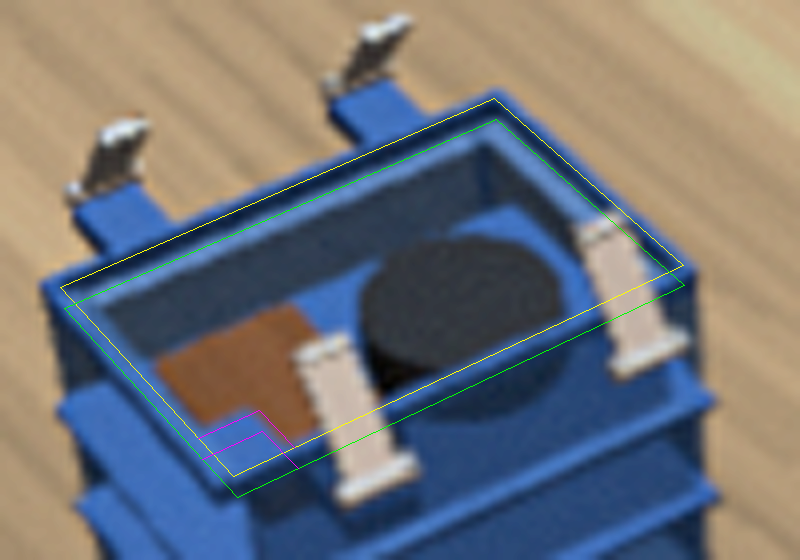

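The enlarged scene picture shows the filled corner at the tray's +x +y corner, around crop (235,435). The lid is turned the same way, so no half turn is needed. Next I'll check the pose readings for noise.

```bash
python3 - <<'E'
from rob import *
a=np.array([get_eef_pos() for _ in range(40)]);print(a.mean(0),a.std(0))
hold(.1);a=np.array([get_eef_pos() for _ in range(40)]);print(a.mean(0),a.std(0));R=get_orientation();print(np.round(R,4),Rt(-.052).round(4));print(get_time())
E
```

```text
[498.54119061 212.50780344 158.68276251] [5.68434189e-14 0.00000000e+00 5.68434189e-14]
[498.10632935 212.77250426 158.41365337] [1.13686838e-13 8.52651283e-14 0.00000000e+00]
[[ 5.310e-02  9.986e-01  8.000e-04]
 [ 9.986e-01 -5.310e-02  2.000e-04]
 [ 2.000e-04  8.000e-04 -1.000e+00]] [[ 0.052   0.9986  0.    ]
 [ 0.9986 -0.052   0.    ]
 [ 0.      0.     -1.    ]]
4.4167
```

```bash
python3 - <<'E'
from rob import *
R=Rt(-0.057)
move_ptp([498.5,215,70],R)
servo_line([498.5,215,14],feed=80,rot=R,contact_N=15);hold(.5)
print(get_eef_pos(),get_ft_force(),get_time())
grip(0.0,60);print("w",get_grip_width(),get_eef_pos())
f0=get_ft_force()
servo_line([498.5,215,60],feed=80);hold(.3);print(np.round(np.array(get_ft_force())-f0,2),get_grip_width(),get_time())
shot("w_held");c=capture("scene");cv2.imwrite("pics/s1.png",c["img"][:,:,::-1])
E
```

```text
[498.53744276 215.03624852  14.09657683] [ 0.70889832  0.5184475  -0.42626134] 6.2083
w 0.15417692653934456 [498.62920215 215.04108758  14.10902081]
[ 0.32  0.91 -4.19] 0.1560580304355877 7.8833
w_held [498.2 214.9  59.5] 7.9333
```

View pics/w_held.png

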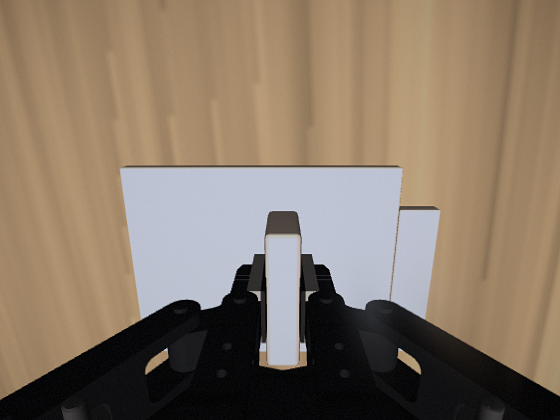

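View pics/s1.png

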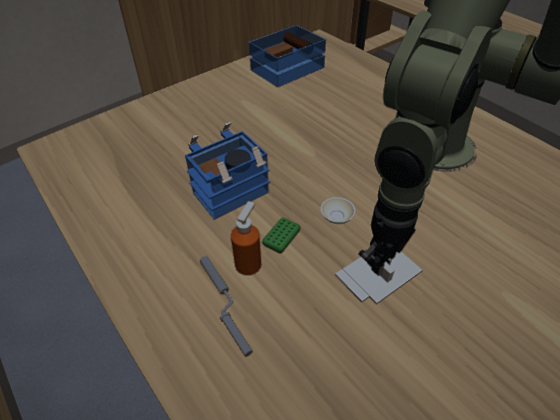

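```bash
python3 - <<'E'
import cv2
i=cv2.imread("pics/w_held.png")
cv2.imwrite("pics/h1.png",cv2.resize(i[150:230,110:210],None,fx=4,fy=4,interpolation=3))
cv2.imwrite("pics/h2.png",cv2.resize(i[150:290,360:460],None,fx=4,fy=4,interpolation=3))
E
```

```text
(no output)
```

View pics/h1.png

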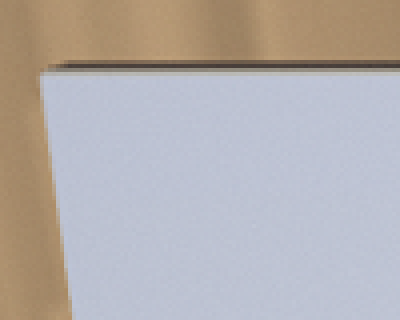

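View pics/h2.png

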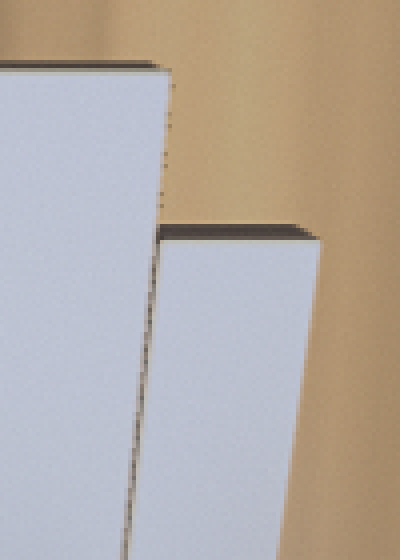

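```bash
python3 - <<'E'
from cal import *
z=8+45.5
L=np.array([(-75,50,z),(55,50,z),(75,30,z)],float)
px=np.array([(120,168.2),(402.7,167.5),(440,210)])-.4
f=lambda p:(proj(C["w_held"],place(p,L+[0,0,p[3]]))-px).ravel()
from scipy.optimize import least_squares
r=least_squares(f,[498,215,-.05,0]);print(r.x,f(r.x).round(1))
p,e=fit([("w_held",L,px)],[498,215,-.05]);print(p,e.round(1).tolist())
E
```

```text
[ 4.99204922e+02  2.14364490e+02 -5.63373121e-02 -3.15944483e+00] [-0.  -0.  -0.1  0.3  0.1 -0.3]
[ 4.98274512e+02  2.14953059e+02 -5.49934573e-02] [[-5.7, 0.0], [0.2, -0.0], [1.2, 0.3]]
```

```bash
python3 - <<'E'
from cal import *
L=np.array([(-75,50,8),(55,50,8),(75,30,8),(75,-50,8),(-75,-50,8),(-7,30,42),(7,30,42),(7,-30,42),(-7,-30,42)],float)
pl=np.array([(46,43),(633,45),(718,136),(697,465),(72,463),(352,156),(417,156),(415,437),(353,437)])/4+[185,130]-.4
T=np.array([(-81,56,130),(81,56,130),(81,-56,130),(-81,-56,130),(-77,-52,130),(77,-52,130)],float)
pt=np.array([(47,187),(751,193),(714,188+456),(76,185+456),(90,170+456),(700,174+456)])/3.8+[180,85]-.4
for n,P,px,x0 in(("w_lid",L,pl,[498,213,-.05,0]),("w_tray",T,pt,[575,-213,-.05,0])):
    f=lambda p:(proj(C[n],place(p,P+[0,0,p[3]]))-px).ravel()
    r=least_squares(f,x0);print(n,r.x.round(3),f(r.x).round(1))
E
```

```text
w_lid [ 4.98635e+02  2.14394e+02 -5.80000e-02 -4.56000e+00] [-0.  -0.2  0.3 -0.3 -0.1 -0.3 -0.8  0.2  0.6  0.3 -0.6  0.   0.6  0.1
  0.5  0.2 -0.5  0.1]
w_tray [ 5.77573e+02 -2.13012e+02 -6.40000e-02 -2.25800e+00] [-0.3  0.2  0.3 -0.  -0.1  0.1  0.1 -0.2  0.3 -0.1 -0.2 -0. ]
```

```bash
python3 - <<'E'
from rob import *
R=Rt(-0.063)
servo_line([498.5,215,255],feed=200)
move_ptp([560,0,265],R)
move_ptp([577.6,-212.4,230],R)
servo_line([577.6,-212.4,158],feed=80);hold(.6)
print(get_eef_pos(),get_ft_force(),get_time());shot("w_over")
for n in("top","scene"):
    c=capture(n);cv2.imwrite(f"pics/{n}2.png",c["img"][:,:,::-1])
t=cv2.imread("pics/top2.png")[165:305,325:455];s=cv2.imread("pics/scene2.png")[100:220,170:290]
cv2.imwrite("pics/ov2.png",np.hstack([cv2.resize(t,(390,420),interpolation=3),cv2.resize(s,(410,420),interpolation=3)]))
E
```

```text
[ 577.57808001 -212.3921013   157.99539407] [-0.0225105   0.00332658 -1.69418398] 12.525
w_over [ 577.6 -212.4  158. ] 12.575
```

View pics/w_over.png

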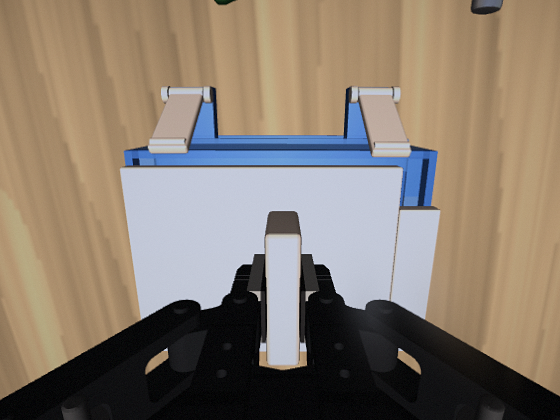

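View pics/ov2.png

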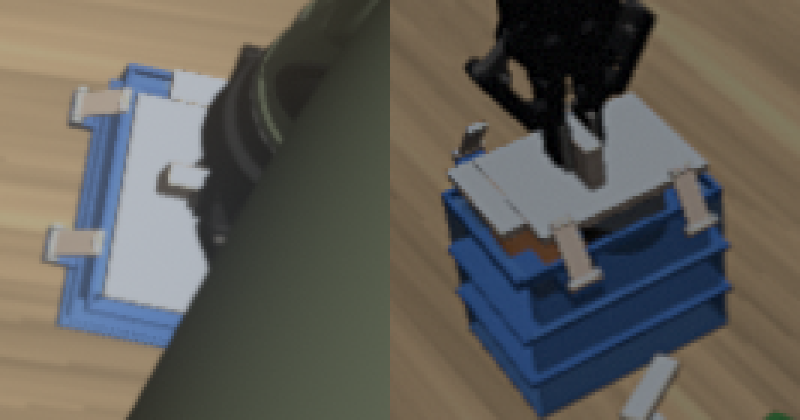

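```bash
python3 - <<'E'
import cv2,numpy as np
i=cv2.imread("pics/w_over.png")
cv2.imwrite("pics/o1.png",np.hstack([cv2.resize(i[140:230,115:180],None,fx=6,fy=6,interpolation=3),cv2.resize(i[140:230,385:450],None,fx=6,fy=6,interpolation=3)]))
E
```

```text
(no output)
```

View pics/o1.png

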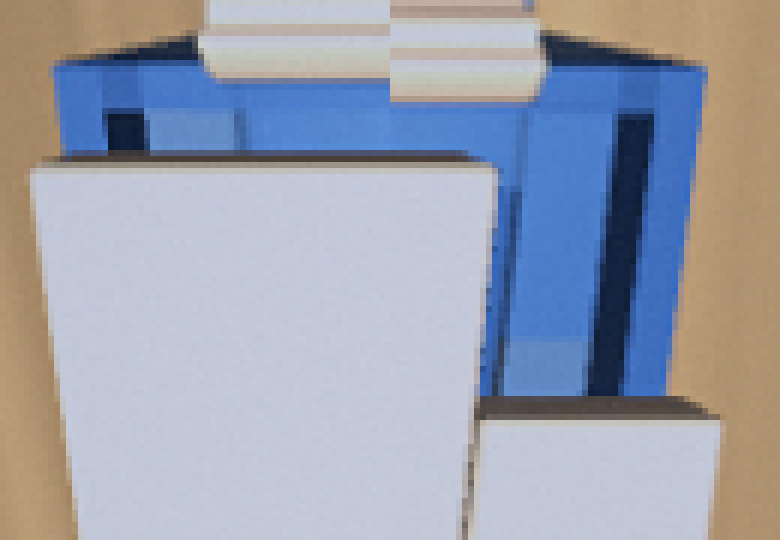

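```bash
python3 - <<'E'
from cal import *
zt=158-14+8
L=np.array([(-75,50,zt),(55,50,zt),(75,30,zt)],float);pl=np.array([(32,168),(107+1620,168),(330+1620,419)])/6+[115,140]-.4
T=np.array([(-81,56,130),(81,56,130),(-77,52,130),(77,52,130)],float);pt=np.array([(55,64),(317+1620,66),(103,110),(265+1620,112)])/6+[115,140]-.4
for fz in(0,-3,-4.5):
  f=lambda p:(proj(C["w_over"],place(p,L+[0,0,fz]))-pl).ravel();a=least_squares(f,[577,-212,-.06])
  g=lambda p:(proj(C["w_over"],place(p,T+[0,0,fz]))-pt).ravel();b=least_squares(g,[577,-212,-.06])
  print(fz,a.x.round(3),a.fun.round(1),b.x.round(3),b.fun.round(1))
f=lambda p:np.r_[(proj(C["w_over"],place(p[:3],L+[0,0,p[6]]))-pl).ravel(),(proj(C["w_over"],place(p[3:6],T+[0,0,p[7]]))-pt).ravel()]
a=least_squares(f,[577,-212,-.06]*2+[0,0]);print(a.x.round(3),a.fun.round(1))
E
```

```text
0 [ 5.78350e+02 -2.12505e+02 -6.30000e-02] [-4.4  0.3  1.8 -0.   2.7  0.9] [ 5.77474e+02 -2.12886e+02 -6.40000e-02] [-1.9  0.1  1.6  0.1 -1.2  0.3  1.6  0.3]
-3 [ 5.78621e+02 -2.12913e+02 -6.30000e-02] [-0.4  0.   0.1 -0.   0.4  0.1] [ 5.77444e+02 -2.13044e+02 -6.40000e-02] [ 0.8 -0.2 -1.1 -0.1  1.3 -0.1 -1.  -0.1]
-4.5 [ 5.78758e+02 -2.13120e+02 -6.40000e-02] [ 1.5 -0.1 -0.7 -0.  -0.8 -0.2] [ 5.77429e+02 -2.13124e+02 -6.40000e-02] [ 2.1 -0.3 -2.4 -0.3  2.5 -0.3 -2.2 -0.3]
[ 5.78654e+02 -2.12962e+02 -6.40000e-02  5.77456e+02 -2.12981e+02
 -6.40000e-02 -3.35500e+00 -1.81600e+00] [ 0.  -0.  -0.1 -0.   0.1  0.  -0.3 -0.1 -0.  -0.   0.3  0.   0.   0. ]
```

```bash
python3 - <<'E'
from rob import *
R=Rt(-0.0635)
servo_line([576.7,-212.4,150],feed=40,rot=R);hold(.4);print(get_eef_pos(),get_ft_force())
r=servo_line([576.7,-212.4,134.5],feed=25,rot=R,contact_N=6);hold(.2)
print(r,get_eef_pos(),get_ft_force(),get_wrist_torque(),get_time());shot("w_down")
c=capture("scene");cv2.imwrite("pics/s3.png",cv2.resize(c["img"][100:220,170:290,::-1],(600,600),interpolation=3))
E
```

```text
[ 576.77440179 -212.42800932  150.12253021] [ 0.67921319 -0.2872344  -1.99310893]
True [ 576.50726532 -212.3255631   136.14819773] [-0.14383173  0.50007048  5.21781167] [-0.05037932  0.01173413  0.02914232] 14.1667
w_down [ 576.5 -212.3  136.1] 14.2167
```

View pics/w_down.png

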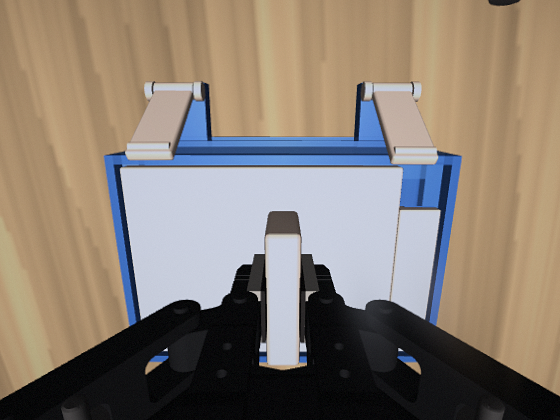

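View pics/s3.png

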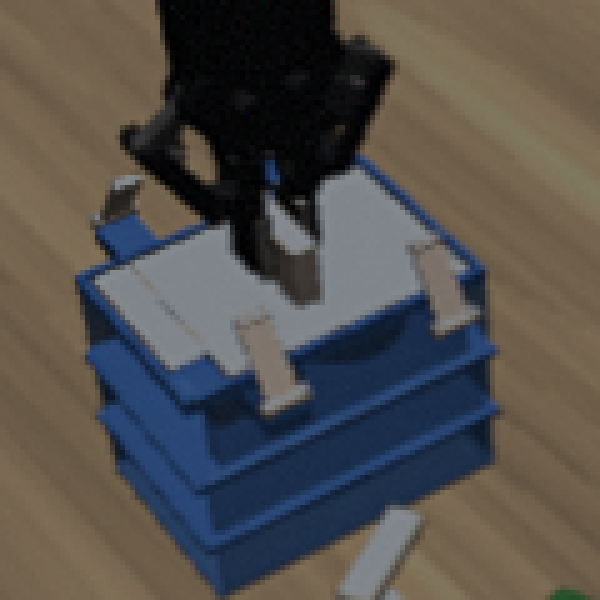

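The lid touched down at TCP z 136.1, where 136 was expected. It looks flush in the rim with its notch at the block. I'll release it and check.

```bash
python3 - <<'E'
from rob import *
grip(0.45);R=Rt(-0.0635)
servo_line([576.7,-212.4,285],feed=200,rot=R);hold(.3);grip(0.0);shot("w_rel");print(get_ft_force(),get_time(),get_eef_pos())
E
python3 - <<'E'
import cv2
i=cv2.imread("pics/w_rel.png");cv2.imwrite("pics/w_relc.png",cv2.resize(i[80:300,180:390],None,fx=2.7,fy=2.7,interpolation=3))
E
```

```text
w_rel [ 576.7 -212.4  285.1] 16.3333
[-0.11748005  0.08201361 -0.92670948] 16.3333 [ 576.71414152 -212.38850937  285.05852423]
```

View pics/w_relc.png

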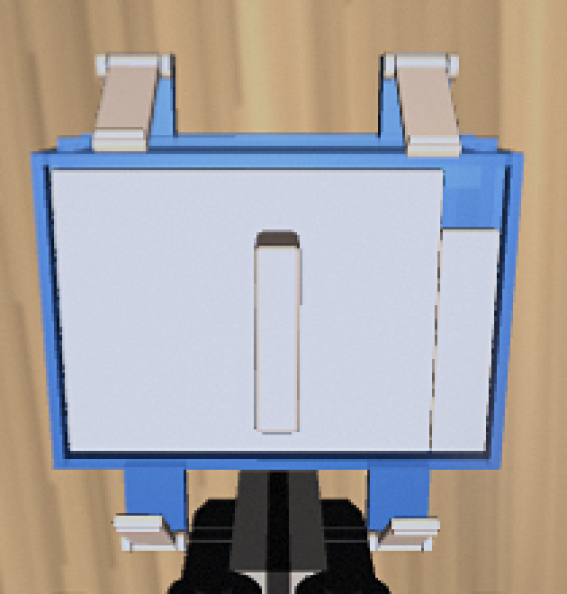

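```bash
cat >> rob.py <<'E'
TR=np.array([577.1,-213.0]);YAW=-0.0635
def tw(x,y):
    c,s=np.cos(YAW),np.sin(YAW);return TR+[c*x-s*y,s*x+c*y]
def press(x,y):
    p=tw(x,y);R=Rt(YAW)
    move_ptp([*p,195],R);hold(.3);servo_line([*p,178],feed=100,rot=R);print("f0",np.round(get_ft_force(),1),np.round(get_eef_pos(),1))
    r=servo_line([*p,133],feed=40,rot=R,contact_N=14);print(r,np.round(get_ft_force(),1),np.round(get_eef_pos(),1))
    hold(.25);print(np.round(get_ft_force(),1),np.round(get_eef_pos(),1))
    servo_line([*p,195],feed=200,rot=R);print(get_time())
E
python3 - <<'E'
from rob import *
press(45,61)
move_ptp([*tw(0,0),285],Rt(YAW));hold(.2);shot("w_c0")
E
python3 - <<'E'
import cv2
i=cv2.imread("pics/w_c0.png");cv2.imwrite("pics/w_c0c.png",cv2.resize(i[80:300,180:390],None,fx=2.7,fy=2.7,interpolation=3))
E
```

```text
f0 [0.1 0.7 0. ] [ 625.2 -155.   177.6]
True [ 0.1 -0.6  5.3] [ 625.8 -155.1  135.1]
[-0.9  0.9  6.3] [ 625.8 -155.1  135.1]
19.225
w_c0 [ 576.7 -211.9  283. ] 20.0167
```

View pics/w_c0c.png

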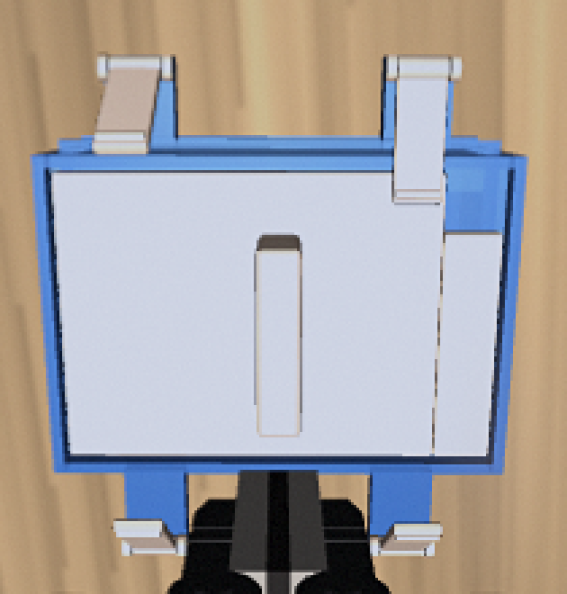

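Clip0 is shut: the press stopped at 135.1 and the tab lies flat. Next come clip2, clip1 and clip3, in that order.

```bash
python3 - <<'E'
from rob import *
for x,y in((-45,-61),(-45,61),(45,-61)): press(x,y)
move_ptp([*tw(0,0),285],Rt(YAW));hold(.3);shot("w_end")
move_ptp([420,-60,330],Rt(YAW));hold(.2)
for n in("scene","top"):
    c=capture(n);cv2.imwrite(f"pics/{n}9.png",c["img"][:,:,::-1])
print(get_time())
i=cv2.imread("pics/w_end.png");j=cv2.imread("pics/scene9.png")
cv2.imwrite("pics/end.png",np.hstack([cv2.resize(i[80:300,180:390],(400,420),interpolation=3),cv2.resize(j[110:215,175:275],(400,420),interpolation=3)]))
E
```

```text
f0 [ 0.6 -0.6 -0.6] [ 528.  -270.5  177.6]
True [-0.8  0.7  6.8] [ 528.2 -270.8  135. ]
[-0.4  1.1  6.4] [ 528.2 -270.8  135. ]
22.9
f0 [ 0.6 -0.3  0.3] [ 535.4 -149.3  177.4]
True [-1.3 -0.1  6.3] [ 536.  -149.3  135. ]
[-0.6 -0.5  5.6] [ 535.9 -149.3  135. ]
25.7917
f0 [ 0.2 -0.4 -0.6] [ 617.5 -276.1  177.5]
True [-1.1  0.7  5.2] [ 618.  -276.6  135. ]
[-1.6 -0.5  5.3] [ 618.  -276.6  135. ]
28.7917
w_end [ 576.8 -213.3  283.3] 29.6833
30.8833
```

View pics/end.png

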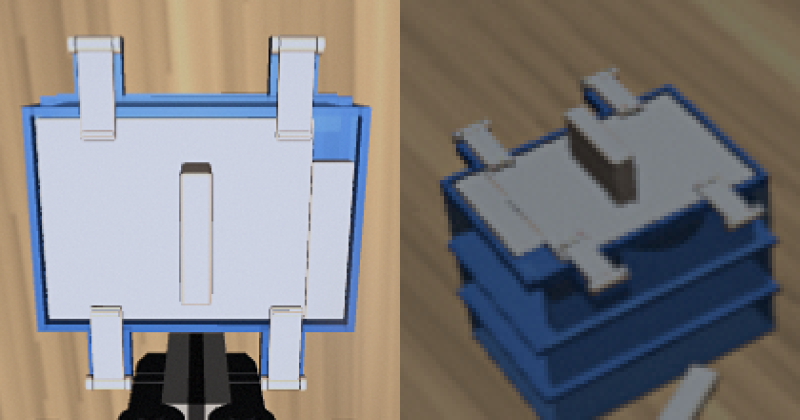

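View pics/scene9.png

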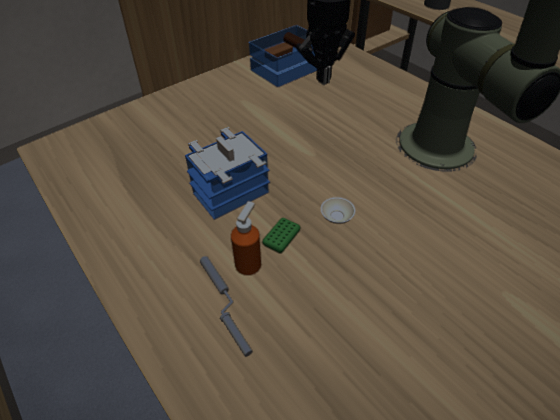

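View pics/top9.png

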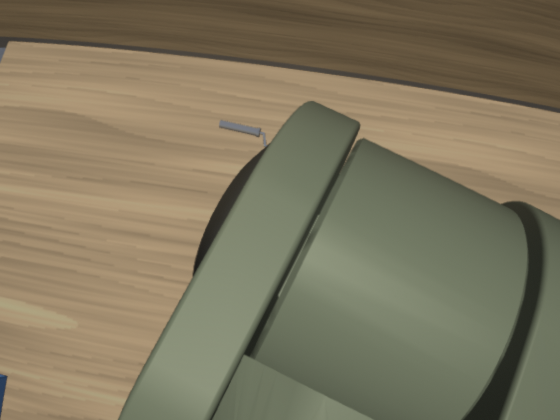

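All four clips lie flat over the lid. The pump (247,250), scrubber (282,235), dish (338,211) and roller (225,305) are at the same pixels as at the start. I'm handing the job in.

```bash
python3 -c "
from station import *
print(get_ft_force(),get_joint_vel());finish_job()"
```

```text
[ 0.52852862 -0.14966203 -0.2148559 ] [ 1.76754099e-03 -8.92764109e-03 -5.83404899e-03 -3.48122973e-04
 -1.84438420e-05  8.11762142e-04]
the job is handed in; nothing more can be done
```

The lid is home in the top tray's recess and all four clips are shut; I handed the job in at about 31 s of the 59 s allowed.

- **Lid:** I placed it with its notch at the filled +x +y corner and all four clips still open. It touched the ledge at TCP z 136.1 mm, where 136 was expected. The picture after release shows it flat and square in the rim.
- **Clips:** I pressed them one at a time in the order clip0, clip2, clip1, clip3. Each press stopped at 135.0 to 135.1 mm (135 expected), at about 5 to 7 N. The last wrist and scene pictures show all four tabs flat over the lid.
- **Other objects:** The scrubber, dish, pump and roller appear at the same pixels as at the start in the scene view. In the last top view the arm hid most of them, so that camera did not confirm it.
- **Disagreements:**
  - The wrist camera differed from the fixed cameras by about 1 to 2 mm, and read heights 2 to 5 mm too low.
  - Just before lowering, the wrist camera showed the lid about 1.2 mm too far in +x, so I shifted the target by 0.9 mm. It went in with only 6 N of contact.

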